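# Make up two decorating kits in a pottery studio

### The job

Make up the two decorating kits for the pottery class: the white tray gets the blue jar, the yellow jar and the broad brush; the dark wooden tray gets the green jar and the loop tool. Stand each jar upright in a well of its own (either well will do) and lay each tool flat along the long trough, everything set down rather than dropped. Leave the red jar and the orange-handled knife where they are.

Things in the scene. Friction and masses are not known exactly. Their poses are not given: they have to be found in the camera images.
- white_tray: Kit tray of white plastic with a blue rim. 190 mm (x) by 160 mm (y), floor 5 mm thick, walls 18 mm high, partitions 14 mm, all 5 mm thick. Fixed. Origin: centre of underside, z up. Two jar wells on the +y side, inside 87 (x) by 69 (y) mm, centres (46, 41) and (-46, 41) mm; one tool trough on the -y side, inside 180 (x) by 76 (y) mm, centre (0, -37) mm.
- dark_tray: Kit tray of dark wood, cork floor. 190 mm (x) by 160 mm (y), floor 5 mm thick, walls 18 mm high, partitions 14 mm, all 5 mm thick. Fixed. Origin: centre of underside, z up. Two jar wells on the +y side, inside 87 (x) by 69 (y) mm, centres (46, 41) and (-46, 41) mm; one tool trough on the -y side, inside 180 (x) by 76 (y) mm, centre (0, -37) mm.
- blue_jar: Blue underglaze jar, blue lid: closed upright cylinder, 48 mm diameter (lid 47), 62 mm tall, about 140 g. Origin: centre of its underside, z up. Starts upright on the grey round bat (fixed disc, 12 mm thick, 200 mm across), in a square of four jars at about 86 mm spacing; which stands where varies.
- yellow_jar: Yellow underglaze jar, yellow lid: closed upright cylinder, 48 mm diameter (lid 47), 62 mm tall, about 140 g. Origin: centre of its underside, z up. Starts upright on the grey round bat (fixed disc, 12 mm thick, 200 mm across), in a square of four jars at about 86 mm spacing; which stands where varies.
- green_jar: Green underglaze jar, green lid: closed upright cylinder, 48 mm diameter (lid 47), 62 mm tall, about 140 g. Origin: centre of its underside, z up. Starts upright on the grey round bat (fixed disc, 12 mm thick, 200 mm across), in a square of four jars at about 86 mm spacing; which stands where varies.
- red_jar: Red underglaze jar, red lid: closed upright cylinder, 48 mm diameter (lid 47), 62 mm tall, about 140 g. Origin: centre of its underside, z up. Starts upright on the grey round bat (fixed disc, 12 mm thick, 200 mm across), in a square of four jars at about 86 mm spacing; which stands where varies. In neither kit.
- brush: Broad brush: pale wood handle, steel ferrule, 34 mm wide cream head (rigid), 50 g. Origin: middle of its 150 mm length, at the underside; x to the working end, z up. Grip at the origin 18 mm wide, 16 mm high, flat-sided. Starts flat on the wooden round bat (fixed disc, 12 mm thick, 200 mm across), about parallel to the other tools, 55 mm apart, order varies.
- loop_tool: Loop carving tool: black handle, brass ferrule, open steel loop 34 mm wide, 50 g. Origin: middle of its 150 mm length, at the underside; x to the working end, z up. Grip at the origin 18 mm wide, 16 mm high, flat-sided. Starts flat on the wooden round bat (fixed disc, 12 mm thick, 200 mm across), about parallel to the other tools, 55 mm apart, order varies.
- knife: Clay knife: orange handle, brass ferrule, narrow steel blade, 60 g. Origin: middle of its 150 mm length, at the underside; x to the working end, z up. Grip at the origin 18 mm wide, 16 mm high, flat-sided. Starts flat on the wooden round bat (fixed disc, 12 mm thick, 200 mm across), about parallel to the other tools, 55 mm apart, order varies. In neither kit.
Mind the look-alikes: they are no part of the job. What is shaped like the loop_tool but turquoise is not meant.

How it is judged (in metres and radians):
At the end, for the whole second after the job is handed in: Blue and yellow jar each stand in a well of the white tray, green jar in a well of the dark tray, upright within 0.1 rad, on the floor, between the walls; brush (white tray) and loop tool (dark tray) lie in the troughs, level within 0.09 rad, along them within 0.45 rad; all at rest ((((x of blue_jar in the frame of white_tray between 0.022 and 0.071 m and y of blue_jar in the frame of white_tray between 0.026 and 0.055 m and z of blue_jar in the frame of white_tray between 0.001 and 0.009 m and angle between blue_jar's own z axis and vertical below 0.1 rad) and (x of yellow_jar in the frame of white_tray between -0.071 and -0.022 m and y of yellow_jar in the frame of white_tray between 0.026 and 0.055 m and z of yellow_jar in the frame of white_tray between 0.001 and 0.009 m and angle between yellow_jar's own z axis and vertical below 0.1 rad)) or ((x of blue_jar in the frame of white_tray between -0.071 and -0.022 m and y of blue_jar in the frame of white_tray between 0.026 and 0.055 m and z of blue_jar in the frame of white_tray between 0.001 and 0.009 m and angle between blue_jar's own z axis and vertical below 0.1 rad) and (x of yellow_jar in the frame of white_tray between 0.022 and 0.071 m and y of yellow_jar in the frame of white_tray between 0.026 and 0.055 m and z of yellow_jar in the frame of white_tray between 0.001 and 0.009 m and angle between yellow_jar's own z axis and vertical below 0.1 rad))) and ((x of green_jar in the frame of dark_tray between 0.022 and 0.071 m and y of green_jar in the frame of dark_tray between 0.026 and 0.055 m and z of green_jar in the frame of dark_tray between 0.001 and 0.009 m and angle between green_jar's own z axis and vertical below 0.1 rad) or (x of green_jar in the frame of dark_tray between -0.071 and -0.022 m and y of green_jar in the frame of dark_tray between 0.026 and 0.055 m and z of green_jar in the frame of dark_tray between 0.001 and 0.009 m and angle between green_jar's own z axis and vertical below 0.1 rad)) and x of brush in the frame of white_tray between -0.02 and 0.02 m and y of brush in the frame of white_tray between -0.068 and -0.006 m and z of brush in the frame of white_tray between -0.002 and 0.025 m and angle between brush's own x axis and vertical between 1.48 and 1.66 rad and angle between the x axis of brush and the x axis of white_tray, either way round below 0.45 rad and x of loop_tool in the frame of dark_tray between -0.02 and 0.02 m and y of loop_tool in the frame of dark_tray between -0.068 and -0.006 m and z of loop_tool in the frame of dark_tray between -0.002 and 0.025 m and angle between loop_tool's own x axis and vertical between 1.48 and 1.66 rad and angle between the x axis of loop_tool and the x axis of dark_tray, either way round below 0.45 rad and linear speed of each of blue_jar, yellow_jar, green_jar, brush, loop_tool below 0.02 m/s); the robot touches nothing.
It fails at once if the red jar or the knife was moved more than 25 mm from its place (distance of any of red_jar, knife from where it was at the start of the episode above 0.025 m).
It fails at once if a jar or tool was dropped (it fell freely, out of the fingers, by about 25 mm or more) ((linear speed of blue_jar above 0.7 m/s and contact force between the fingers and blue_jar below 0.05 N) or (linear speed of yellow_jar above 0.7 m/s and contact force between the fingers and yellow_jar below 0.05 N) or (linear speed of green_jar above 0.7 m/s and contact force between the fingers and green_jar below 0.05 N) or (linear speed of brush above 0.7 m/s and contact force between the fingers and brush below 0.05 N) or (linear speed of loop_tool above 0.7 m/s and contact force between the fingers and loop_tool below 0.05 N)).
It also fails if it takes over 128 s, if anything falls off the work surface, if the arm or the gripper's body presses on something with over 40 N, if the wrist force passes 120 N, or if a joint passes its speed limit or range.

### The arm

A 7-joint arm with a two-finger parallel gripper is mounted at the origin on the work surface. World frame = base frame: x ahead of the robot, y to its left, z up, the work surface at z = 0. Lengths are in m, angles in degrees, forces in N, time in s.
With the tool pointing down it reaches from about 0.425 to 0.875 m from the base axis. Payload 9.9 kg.
Tool frame: the origin (TCP) lies midway between the tips of the shut fingers; the grasp point (between the pads) lies 19 mm behind it; z points along the fingers, y is the line along which they close (so a half turn about z gives the same grasp; the last joint's range is limited). The gripper opens to 85 mm and grips with 20 to 120 N. Pads are 22 mm wide; open, the fingers measure 114 mm over their backs; the gripper's body (76 mm by 85 mm) begins 54 mm behind the grasp point. The pads swing forward as they close: fully open they stand 13 mm farther back than shut.
Start: joints at [69.97, 32.985, 1.427, 82.34, -0.859, 64.687, -3.237], TCP at [0.177, -0.651, 0.231] pointing down, gripper open.
Joint ranges: [-157.87, 157.87], [-19.46, 123.44], [-87.15, 90], [11.01, 140.99], [-62.26, 242.26], [9.8, 113.94], [-161.44, 161.44]. Speed limits (degrees/s): [127.2, 127.2, 172.46, 172.46, 180, 180, 180].

### API

Orientations are given as [roll, pitch, yaw] about the fixed x, y, z axes, in that order (R = Rz(yaw) Ry(pitch) Rx(roll)).
In Python, from cell import * gives the robot as it stands. Calls block until the motion is done:
- goto(position, orientation): joint-space move of the TCP to a pose.
- movel(position, rot=None, feed=0.15, stop_force=None): straight line of the TCP; rot=None keeps the orientation; feed is the mean speed in m/s. With stop_force (N) it stops when the force on the tool has changed by that much, and returns True; else False.
- movej(angles): joint-space move.
- move_gripper(opening, newtons=None): finger opening in m; newtons is the grip in N (None keeps the last); returns when the fingers have stopped.
- pause(seconds).
- ik(position, orientation): joint angles nearest the present ones, or None.
- observe(): the state.
- get_image(name): name is "side" or "top"; returns a dict with "image" (400x640x3 uint8, blue, green, red), "range_z" (400x640 float32, m along the optical axis (not along the pixel's ray), 0 where there is no reading), "fx", "fy", "cx", "cy" (pixels), "R" (3x3) and "t" (3): a world point X has camera coordinates R X + t. Camera axes: x right, y down, z forward; pixel columns grow to the right and rows downward; lengths in m; the calibration is good to about 2 mm. A picture is of the moment at which its call begins.
A pose or a line that the arm cannot do raises Unreachable and nothing moves.
- sign_off(): hands the job in; it is judged then, once.
Trained networks look in a picture, given as the dict that the camera call returned (one of the last four; its "shot" number tells which), for a name from the list of things; names that differ only in an ending like _2 or _b are one class to them, and where a whole thing is asked for, a point or a joint stands for the part that bears it (a point fixed in the world has none). Each returns a list of dicts, best first, with "conf" (0 to 1); they miss things now and then, are a little off and sometimes report something else, mostly with a low value. They report only what shows in the picture. A call takes as long as a camera call. They do not tell look-alikes from the thing itself.
- cut_out(name, picture): "pixels" (400x640 bool, what is visible of it) and "rect" ([centre column, centre row, width, height] in pixels, round what is visible of it).
The state is a dict: "clock": time; "joint_positions": joint angles; "joint_velocities": joint speeds; "joint_torque": joint torques, N m; "tcp_pos": TCP position; "tool_rot": TCP orientation; "contact_force": force on the tool from outside, world axes, zero at the start; "ft_torque": the same for the moment, N m; "grip_width": finger opening in m; "grasp_force": force on a finger pad.
Only numpy, scipy, OpenCV 4.12 (cv2) and the standard library are available. Lean on these libraries where they do the work, as an engineer would, in place of code of your own. Each camera call takes 0.05 s, during which the arm holds its last target. There are 200 camera calls.

## Working session

There is one attempt and no reset: what is moved stays moved. The work goes in short steps, each a Python script; the robot and the scene stay as the last script left them, time stands still between calls to the robot, and variables do not carry over. Pictures are saved under pics/ and viewed, at most 14 in all, crops included, and the job is handed in when it is done.

```bash
mkdir -p pics; ls; python3 - <<'E'
from cell import *
import cv2
for n in("top","side"):
    p=get_image(n); cv2.imwrite(f"pics/{n}0.png",p["image"]); print(n,p["fx"],p["R"],p["t"])
    for k in "white_tray dark_tray blue_jar yellow_jar green_jar red_jar brush loop_tool knife".split():
        print(k,[(round(d["conf"],2),[int(v) for v in d["rect"]]) for d in cut_out(k,p)])
E
```

```text
pics
top 492.31582302586054 [[-0.00465958 -0.99980081 -0.01940702]
 [-0.99866789  0.00564985 -0.05128855]
 [ 0.05138798  0.01914219 -0.99849529]] [0.01837736 0.58397812 1.23278445]
white_tray [(0.64, [380, 204, 68, 78])]
dark_tray []
blue_jar []
yellow_jar [(0.97, [479, 240, 30, 20]), (0.17, [475, 192, 28, 20])]
green_jar [(0.57, [475, 191, 27, 22]), (0.29, [197, 226, 69, 81])]
red_jar [(0.73, [502, 214, 25, 17])]
brush [(0.7, [287, 203, 56, 18]), (0.46, [480, 239, 29, 18])]
loop_tool [(0.83, [193, 150, 29, 38]), (0.62, [285, 225, 51, 13]), (0.37, [281, 182, 57, 12])]
knife [(0.83, [281, 181, 59, 13])]
side 506.0073138718346 [[-0.95010695 -0.31177907  0.009518  ]
 [-0.2035435   0.59657337 -0.7763184 ]
 [ 0.23636164 -0.73952283 -0.63026911]] [0.5505717  0.16729335 1.25312981]
white_tray [(0.66, [360, 129, 20, 23]), (0.63, [323, 190, 75, 45])]
dark_tray [(0.65, [289, 318, 108, 86])]
blue_jar [(0.53, [352, 150, 11, 20])]
yellow_jar [(0.89, [373, 141, 19, 24])]
green_jar []
red_jar [(0.64, [361, 131, 16, 24])]
brush [(0.92, [297, 237, 23, 45]), (0.58, [274, 242, 14, 40])]
loop_tool [(0.78, [315, 245, 10, 41]), (0.59, [199, 297, 39, 44])]
knife [(0.75, [273, 241, 15, 37])]
```

View pics/top0.png

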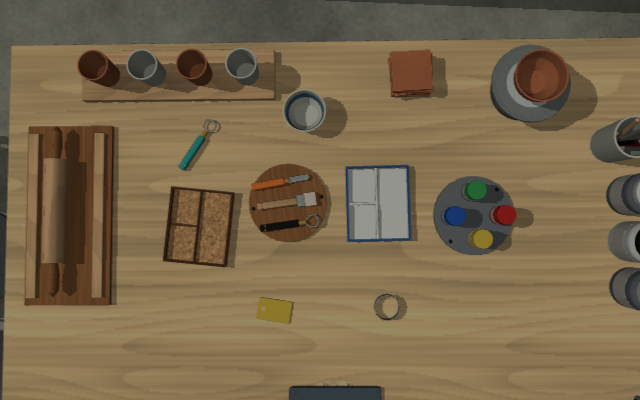

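View pics/side0.png

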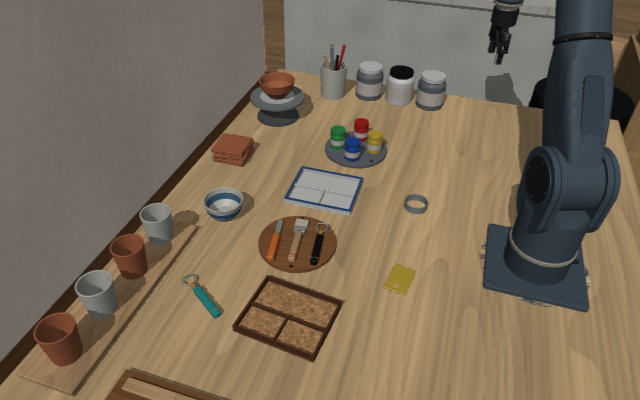

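Top view: the jars on the grey bat are green (475,190), blue (455,215), red (504,215) and yellow (483,239). The tools on the wooden bat are knife (280,182), brush (290,202) and black loop tool (290,225). The turquoise look-alike is at (200,145), off the bat. White tray is at (379,204) and dark tray at (199,226), both with wells to the left (+y) and trough to the right. Candidates for the loop tool are (290,225) black and (200,145) turquoise, so I choose the black one.

```bash
cat > h.py <<'E'
from cell import *
import numpy as np, cv2
def xyz(p):
    v,u=np.mgrid[:400,:640]; z=p["range_z"].astype(float)
    c=np.stack([(u-p["cx"])/p["fx"]*z,(v-p["cy"])/p["fy"]*z,z],-1)
    return (c-np.array(p["t"]))@np.array(p["R"])   # R^T (c-t)
def win(c,r,w,h):
    m=np.zeros((400,640),bool); m[r-h:r+h,c-w:c+w]=1; return m
def rect(P,m):
    q=P[m][:,:2].astype(np.float32)*1000
    return cv2.minAreaRect(q)
E
python3 - <<'E'
from h import *
o=observe(); print(o["tcp_pos"],o["tool_rot"],o["clock"])
p=get_image("top"); P=xyz(p); Z=P[...,2]; ok=p["range_z"]>0
hsv=cv2.cvtColor(p["image"],cv2.COLOR_BGR2HSV); S=hsv[...,1]
for n,(c,r) in dict(green=(475,190),blue=(455,215),red=(504,215),yellow=(483,239)).items():
    m=win(c,r,17,17)&ok&(Z>.065)&(Z<.085); (x,y),wh,a=rect(P,m)
    print(n,m.sum(),x,y,wh,np.median(Z[m]),P[m].mean(0)*1000)
for n,(c,r) in dict(white=(379,204),dark=(199,226)).items():
    w=win(c,r,42,48)&ok; m=w&(Z>.012)&(Z<.03)
    print(n,m.sum(),rect(P,m),np.percentile(Z[m],[5,50,95]), np.median(Z[w]))
for n,(c,r) in dict(knife=(280,182),brush=(287,202),loop=(290,225)).items():
    m=win(c,r,36,10)&ok&(Z>.019)&(Z<.04)
    q=P[m]; print(n,m.sum(),rect(P,m),np.percentile(Z[m],[5,50,95]),q.mean(0))
cv2.imwrite("pics/crop1.png",cv2.resize(p["image"][155:280,155:345],None,fx=4,fy=4,interpolation=cv2.INTER_CUBIC))
E
```

```text
[ 0.17729679 -0.65130905  0.23127256] [-1.79999282e+02  1.91511117e-04  1.52289513e+01] 1.0
green 312 598.0799560546875 -330.37677001953125 (45.732906341552734, 78.59567260742188) 0.07341387227677446 [ 602.98941    -344.89166723   73.07132   ]
blue 307 542.384765625 -294.16119384765625 (44.933719635009766, 45.75966262817383) 0.07320569892252754 [ 541.88441247 -293.96821214   73.28047778]
red 321 528.7677001953125 -407.0411376953125 (46.55816650390625, 80.12831115722656) 0.07317244111241467 [ 543.03965381 -413.73063692   73.02119092]
yellow 320 485.68170166015625 -358.01348876953125 (45.70850372314453, 45.76191329956055) 0.07310104684143132 [ 486.06163923 -357.38976185   73.06988231]
white 814 ((575.6702880859375, -113.34039306640625), (191.35934448242188, 161.7595977783203), 1.1346559524536133) [0.01301705 0.01746083 0.02167161] 0.002899399176616652
dark 869 ((518.5819091796875, 343.08648681640625), (162.7737579345703, 191.2869873046875), 84.05553436279297) [0.01273328 0.01745082 0.02192744] 0.0031667694134601973
knife 355 ((627.8884887695312, 132.720703125), (35.22969055175781, 145.21331787109375), 2.9614174365997314) [0.01988687 0.02575265 0.02999272] [0.62912637 0.14065516 0.02538074]
brush 527 ((582.143798828125, 118.02668762207031), (33.233245849609375, 149.72518920898438), 4.243858337402344) [0.02155545 0.02609734 0.03107881] [0.57959008 0.10807315 0.02613482]
loop 348 ((526.0147705078125, 110.99237060546875), (29.061359405517578, 149.48782348632812), 5.324117660522461) [0.02088084 0.02646946 0.03047682] [0.52182362 0.12231154 0.02617861]
```

View pics/crop1.png

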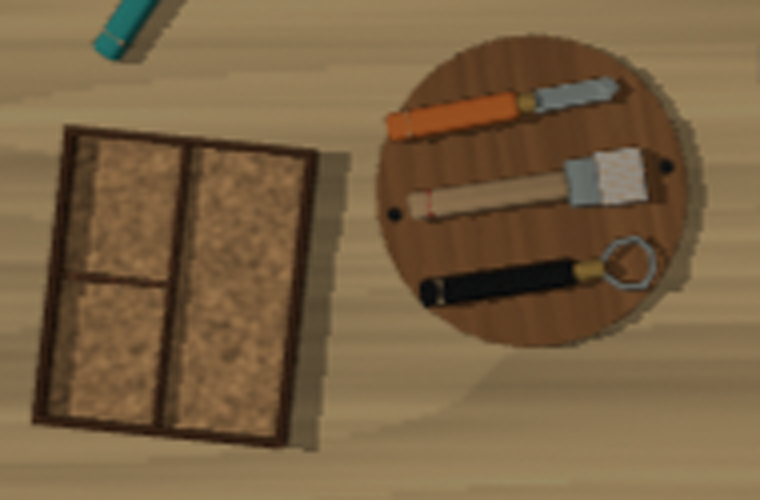

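The crop confirms the black-handled loop tool at (505,282), brush at (530,190) and knife at (505,108). I'll refine the green jar and the tool axes, then check that every pose is reachable.

```bash
cat >> h.py <<'E'
TR=dict(white=(.5757,-.1133,1.13),dark=(.5186,.3431,-5.94))
def place(tray,x,y):
    X,Y,a=TR[tray]; a=np.radians(a); return np.array([X+x*np.cos(a)-y*np.sin(a),Y+x*np.sin(a)+y*np.cos(a)])
def tool_pose(P,ok,c,r):
    Z=P[...,2]; m=win(c,r,36,12)&ok&(Z>.0205)&(Z<.04)
    n,l,st,_=cv2.connectedComponentsWithStats(m.astype(np.uint8)); m=l==1+np.argmax(st[1:,4])
    q=P[m][:,:2]; h=q[q[:,1]>q[:,1].max()-.085]   # handle end (+y)
    vx,vy,x0,y0=cv2.fitLine(h.astype(np.float32),cv2.DIST_L2,0,.01,.01).ravel()
    d=np.array([vx,vy]); d*=-np.sign(vy); c0=np.array([x0,y0]); s=(q-c0)@d
    mid=c0+d*(s.min()+.075); return mid,np.degrees(np.arctan2(d[1],d[0])),np.ptp(s)
E
python3 - <<'E'
from h import *
p=get_image("top"); P=xyz(p); Z=P[...,2]; ok=p["range_z"]>0
for n,(c,r) in dict(green=(475,190),blue=(455,215),red=(504,215),yellow=(483,239)).items():
    m=(win(c,r,17,17)&ok&(Z>.065)&(Z<.085)).astype(np.uint8)
    k,l,st,_=cv2.connectedComponentsWithStats(m); q=l==1+np.argmax(st[1:,4]); print(n,rect(P,q))
for n,(c,r) in dict(brush=(287,202),loop=(290,225)).items(): print(n,tool_pose(P,ok,c,r))
J=lambda xy,z,ps:(lambda a:None if a is None else np.round(a,0))(ik([*xy,z],[180,0,ps]))
for nm,xy,ps in [("g",(.605,-.35),3),("b",(.542,-.294),3),("y",(.486,-.357),3),("w+",place("white",.046,.041),1),("w-",place("white",-.046,.041),1),
  ("d+",place("dark",.046,.041),-6),("br",(.582,.115),-83),("lp",(.525,.115),-83),("wt",place("white",0,-.037),1),("dt",place("dark",0,-.037),-6)]:
    for f in(0,180): print(nm,f,J(xy,.02,ps+f),J(xy,.2,ps+f))
E
```

```text
green ((603.3606567382812, -345.34161376953125), (46.707244873046875, 45.11121368408203), 27.970291137695312)
blue ((541.3489379882812, -294.34710693359375), (45.277164459228516, 45.8931884765625), 89.74148559570312)
red ((544.1245727539062, -414.923095703125), (46.02719497680664, 46.145023345947266), 19.414987564086914)
yellow ((486.3601379394531, -357.39697265625), (45.805213928222656, 45.5582160949707), 68.08045196533203)
brush (array([0.57812471, 0.11761879]), np.float32(-82.30864), np.float64(0.14966438128496176))
loop (array([0.52373544, 0.11070094]), np.float32(-81.541504), np.float64(0.12793711139723168))
g 0 [ 25.  47.   3.  90.  -3.  43. -58.] [ 25.  36.   2.  81.  -2.  63. -60.]
g 180 [ 46.  51. -37.  89.  37.  52.  90.] [ 48.  41. -42.  80.  28.  70.  97.]
b 0 [ 23.  42.   2. 104.  -2.  35. -61.] [ 24.  29.   1.  94.  -0.  56. -63.]
b 180 [ 45.  46. -35. 103.  37.  44.  84.] [ 50.  34. -43.  93.  25.  63.  93.]
y 0 [ 30.  41.   3. 106.  -3.  33. -52.] [ 30.  28.   2.  96.  -1.  55. -54.]
y 180 [ 53.  45. -35. 105.  37.  42.  91.] [ 58.  33. -43.  95.  25.  62. 101.]
w+ 0 
[... 442 characters left out ...]
51.  15.] [ -5.  48. -68.  82.  45.  79.  10.]
br 0 [ 24.  61. -74. 106.  65.  69. 114.] [ 25.  44. -74.  96.  44.  74. 129.]
br 180 [ -2.  42. -22. 107.  25.  36. -32.] [  8.  31. -37.  97.  21.  59. -29.]
lp 0 [ 24.  59. -74. 114.  65.  65. 107.] [ 27.  39. -74. 104.  41.  69. 127.]
lp 180 [ -1.  39. -24. 115.  30.  32. -39.] [ 12.  28. -43. 105.  22.  56. -33.]
wt 0 [ 10.  41.   1. 107.  -1.  32. -78.] [ 13.  28.  -4.  97.   2.  55. -81.]
wt 180 [ 33.  45. -37. 106.  39.  43.  65.] [ 37.  33. -43.  96.  25.  61.  77.]
dt 0 [ -28.   41.  -12.  106.   14.   34. -145.] [ -10.   32.  -41.   96.   23.   61. -154.]
dt 180 [-14.  44. -34. 105.  36.  41.  15.] [  4.  43. -70.  95.  42.  73.   9.]
```

```bash
cat >> h.py <<'E'
H=.17
def transfer(src,ps,dst,pd,zg,zp,op,N):
    src=list(src);dst=list(dst)
    goto([*src,H],[180,0,ps]); move_gripper(op,N)
    hit=movel([*src,zg+.03],feed=.2), movel([*src,zg],feed=.05,stop_force=15)
    z0=observe()["tcp_pos"][2]; move_gripper(0,N); o=observe(); print("grip",hit,z0,o["grip_width"],o["grasp_force"])
    movel([*src,H],feed=.12); o=observe(); print("lift",o["grip_width"],o["grasp_force"],o["contact_force"])
    if o["grip_width"]<.01: raise SystemExit("lost")
    goto([*dst,H],[180,0,pd])
    zp+=z0-zg
    movel([*dst,zp+.02],feed=.15); s=movel([*dst,zp-.004],feed=.03,stop_force=4)
    print("set",s,observe()["tcp_pos"],zp); move_gripper(op)
    movel([*dst,H],feed=.15); print("clock",observe()["clock"])
E
python3 - <<'E'
from h import *
print(observe()["clock"])
transfer((.5413,-.2943),3,place("white",.046,.041),1,.038,.031,.068,40)
p=get_image("top"); cv2.imwrite("pics/t1.png",cv2.resize(p["image"][140:270,160:530],None,fx=2,fy=2))
E
```

```text
1.1
grip (False, False) 0.037965885579342995 0.04637613910380181 41.09487106092274
lift 0.046199900201020765 41.18826580233872 [ 0.99600809 -0.86576171 -2.41655843]
set True [ 0.62072264 -0.0713604   0.03166135] 0.030965885579342996
clock 10.2
```

View pics/t1.png

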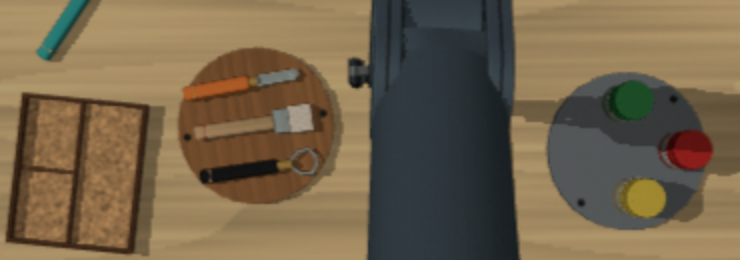

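The picture shows blue gone from the bat, the other jars undisturbed, and the arm hiding the white tray. Next come yellow and green, then a look.

```bash
python3 - <<'E'
from h import *
transfer((.4864,-.3574),3,place("white",-.046,.041),1,.038,.031,.068,40)
transfer((.6034,-.3453),93,place("dark",.046,.041),84,.038,.031,.068,40)
p=get_image("top"); cv2.imwrite("pics/t2.png",cv2.resize(p["image"][140:270,160:530],None,fx=2,fy=2))
P=xyz(p); ok=p["range_z"]>0
print(tool_pose(P,ok,287,202),tool_pose(P,ok,290,225))
E
```

```text
grip (False, False) 0.03798022435960953 0.046452192289330556 41.37732124887407
lift 0.046369777489584284 41.181099470704794 [-0.56517535  0.18989872 -2.33719569]
set True [ 0.52877936 -0.07314106  0.0313033 ] 0.03098022435960953
clock 18.75
grip (False, False) 0.038001851832997355 0.046038068232942965 41.614933668170124
lift 0.046269498352522385 41.153207507450134 [-0.11989599  0.32331902 -1.23894008]
set True [0.56848506 0.37894483 0.03143018] 0.031001851832997356
clock 29.0583
(array([0.57865695, 0.11727596]), np.float32(-81.68996), np.float64(0.14936040057839275)) (array([0.52375416, 0.11105913]), np.float32(-81.60353), np.float64(0.12998659884815777))
```

View pics/t2.png

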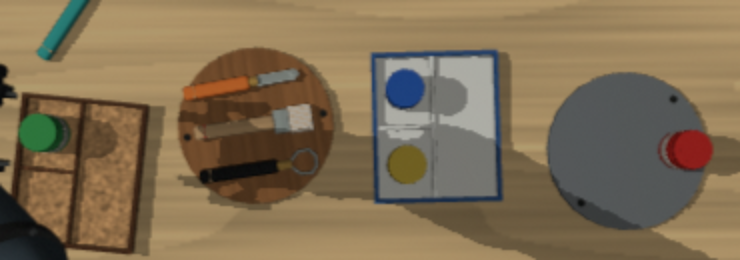

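The picture shows blue (405,88) and yellow (407,163) in the white wells, green (42,132) in a dark well, and red unmoved at (690,150). Next the tools.

```bash
python3 - <<'E'
from h import *
transfer((.5785,.1174),98,place("white",0,-.037),1,.0145,.0075,.04,40)
transfer((.5238,.1109),98.4,place("dark",0,-.037),174,.0145,.0075,.04,40)
goto([.5,-.35,.25],[180,0,3])
p=get_image("top"); cv2.imwrite("pics/t3.png",cv2.resize(p["image"][140:270,160:530],None,fx=2,fy=2))
P=xyz(p);Z=P[...,2];ok=p["range_z"]>0
for t in TR:
    X,Y,a=TR[t];a=np.radians(a);d=P[...,:2]-[X,Y]
    L=np.stack([d[...,0]*np.cos(a)+d[...,1]*np.sin(a),-d[...,0]*np.sin(a)+d[...,1]*np.cos(a)],-1)
    for nm,m in [("jar+",(L[...,0]>0)),("jar-",(L[...,0]<0))]:
        m=m&ok&(Z>.055)&(abs(L)<.09).all(-1)
        if m.sum()>50: print(t,nm,cv2.minAreaRect((L[m]*1000).astype(np.float32)),np.median(Z[m]))
    m=ok&(Z>.013)&(Z<.03)&(abs(L[...,0])<.087)&(L[...,1]<-.003)&(L[...,1]>-.072)
    print(t,"tool",cv2.minAreaRect((L[m]*1000).astype(np.float32)),np.percentile(Z[m],[5,50,95]))
E
```

```text
grip (False, False) 0.014451188199971276 0.016950864466051384 39.65746521949768
lift 0.016985366471807407 39.23437535762787 [ 0.06812007 -0.54184702 -1.08741315]
set True [ 0.57625908 -0.1502633   0.00767733] 0.007451188199971275
clock 38.1667
grip (False, False) 0.014448566381300466 0.01650852220130792 39.79327440261841
lift 0.017120663400686523 39.25679862499237 [ 0.64388418  1.13046956 -0.94872209]
set True [0.51472609 0.30622141 0.00766737] 0.007448566381300465
clock 46.8333
white jar+ ((45.35554885864258, 41.25270462036133), (45.750022888183594, 44.94276809692383), 58.88010025024414) 0.06671780443408046
white jar- ((-47.544193267822266, 40.282928466796875), (46.005340576171875, 45.69137954711914), 77.57664489746094) 0.06615239999199164
white tool ((1.8896331787109375, -33.82308578491211), (149.91221618652344, 34.641666412353516), 3.34934139251709) [0.01423101 0.01873412 0.02339068]
dark jar+ ((46.498695373535156, 38.226802825927734), (45.44236755371094, 46.72840881347656), 87.90559387207031) 0.0666082799232063
dark tool ((-0.56011962890625, -42.10394287109375), (147.903076171875, 31.0252685546875), 2.7598843574523926) [0.01438198 0.01922764 0.02384842]
```

View pics/t3.png

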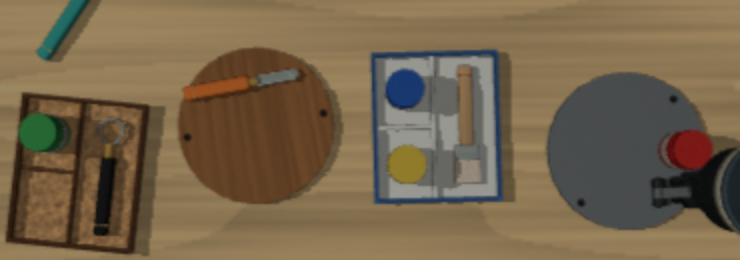

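The brush lies in the white trough (467,120) and the loop tool in the dark trough (107,175). All jars stand centred, the knife and red jar are untouched, and the gripper is well clear at 0.25 m.

```bash
python3 -c "
from cell import *
print(sign_off())"
```

```text
the job is handed in; nothing more can be done
None
```

Both kits are made up and the job is handed in (no verdict was returned): the last measurements had every jar and tool well inside its limits, the red jar and knife looked unmoved, and the clock was at about 47 s after the last placement.

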